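# Tare the paint scale with the mixing pot on it

## Robot

A 6-joint arm with a two-finger parallel gripper is mounted at the origin on the work surface. World frame = base frame: x ahead of the robot, y to its left, z up, the work surface at z = 0. Lengths are in mm, angles in degrees, forces in N, time in s.
With the tool pointing down it reaches from about 300 to 850 mm from the base axis. Payload 4.2 kg.
Tool frame: the origin (TCP) lies midway between the tips of the shut fingers; the grasp point (between the pads) lies 19 mm behind it; x points along the fingers, y is the direction in which the jaws open and shut, and the axes are right-handed (so a half turn about x gives the same grasp; the last joint's range is limited). The gripper opens to 91 mm and grips with 3 to 60 N. Pads are 32 mm wide; open, the fingers measure 118 mm over their backs; the gripper's body (76 mm by 178 mm) begins 60 mm behind the grasp point.
Start: joints at [-75.745, 18.312, 89.639, -0, 72.044, -1.146], TCP at [152.708, -554.368, 213.976] pointing down, gripper open.
Joint ranges: [-177.97, 177.97], [-48.28, 115.42], [12.27, 149.76], [-77.06, 257.06], [2.81, 150.46], [-146.56, 146.56]. Speed limits (degrees/s): [147.25, 147.25, 180, 180, 180, 180].

## Interface

Orientations are given as [roll, pitch, yaw] about the fixed x, y, z axes, in that order (R = Rz(yaw) Ry(pitch) Rx(roll)).
In Python, from workcell import * gives the robot as it stands.
- The arm moves only by the shell command python3 -m handwheel 'ROWS' [FORCE]. ROWS is a JSON object of lists of equal length, an entry for each row: "gripper": the closure, from 0 (fully open) to 1 (shut); "offset": the shift along the tool's x, y, z in mm, a list of three; "rot": the turn, a rotation vector about the tool's x, y, z in degrees, a list of three. A call has 1 to 5 rows; each row is the pose to reach, as a shift and turn from the pose commanded when the call began, along the tool's axes at that moment; what a row does not reach only later rows make up. A row lasts 1/12 s, in which the tool goes at most 41.7 mm and 7.16 degrees, less where a joint would pass 70% of its speed; a pose out of reach is approached as far as the arm can. A call with a gripper value outside its range is refused whole. The fingers move at their own pace and stop on an object; FORCE is the grip in N (left out, the last holds). Time passes only in rows, so rows that repeat a pose let the fingers close. It gives the time, the measured TCP pose, the force and the opening at its end, in the units of the state.
- state(): the state, without advancing time (a new reading comes with each control period).
- grab_frame(name): name is "side" or "top"; returns the picture (400x640x3 uint8, red, green, blue); there is no depth.
- camera_params(name): a dict with "fx", "fy", "cx", "cy" (pixels), "k1" (the pictures are not rectified: a ray, as slopes to the right and down, at radius r is drawn at 1 + k1 r^2 times it, then the intrinsics apply), "position" and "attitude" of the camera in the world. Camera axes: x right, y up, looking along -z (the intrinsics and any distortion apply to the point x, -y, -z); pixel columns grow to the right and rows downward; lengths in mm; the calibration is good to about 2 mm. A picture is of the moment at which its call begins. camera_params takes no time and is no camera call.
- job_done(): hands the job in, once; it reports no verdict.
The state is a dict: "time_s": time; "qpos": joint angles; "qvel": joint speeds; "effort": joint torques, N m; "ee_pos": TCP position; "ee_rot": TCP orientation; "force": force on the tool from outside, world axes, zero at the start; "torque": the same for the moment, N m; "gripper_width": finger opening in mm.
Only numpy, scipy, OpenCV 4.12 (cv2) and the standard library are available. Lean on these libraries where they do the work, as an engineer would, in place of code of your own. Each camera call takes 0.05 s, during which the arm holds its last target.

## Task

Set the empty white mixing pot gently and upright in the middle of the scale's pan and let go of it. Then, with the pot's weight on the scale, turn the black bar knob on the sloping dial until the dial's broad zero mark stands right at the tip of the needle, and let go. Leave the jar, the tub and the brush where they are.

Things in the scene. Friction and masses are not known exactly. Their poses are not given: they have to be found in the camera images.
- pot: empty open-topped white ceramic mixing pot, a plain upright cylinder: outside diameter 60 mm, height 95 mm, wall 4 mm, floor 8 mm thick, 0.25 to 0.55 kg (varies, not told). The only open vessel. Origin at the centre of its underside, z up. Lift it from above with a finger on either side of its outside.
- scale: grey scale, about 250 mm long and 156 mm wide, fixed. Sloping dial at its front (its -x, roughly towards the robot), round pan at its back. Origin under its middle on the table, x from dial to pan, z up. The grey body behind the dial is 95 mm high.
- pan: the scale's round steel pan, 124 mm diameter, 8 mm thick, flat, no rim. Origin at the centre of its top surface, 135 mm above the table when empty, about 150 mm behind the knob; z up, x as the scale's x. It sinks on a spring about 49 mm per kg (13 to 27 mm under the pot; stop at 30 mm).
- knob_grip (a point): where to grip the black bar knob (62 mm long, 18 wide, 36 high above the white 112 mm dial plate): on the dial's axis, 26 mm above the plate, 10 mm below the knob's top. Axes turn with the dial: x along the bar to the zero mark, y across the bar (squeeze along y), z out of the face along the axis, which leans 0.6 rad (34 degrees) from vertical to the scale's front.
- zero_mark (a point): outer end of the zero mark on the dial plate: a broad black line, 5 mm wide, 26 mm long, in line with one end of the bar knob (the other marks are thin ticks, one every 10 degrees). 58 mm from the dial's axis, 26 mm below knob_grip along the axis. It turns with the knob.
- needle_tip (a point): tip of the short dark steel needle (15 mm), pointing inwards, on the white ring round the dial plate; 58 mm from the dial's axis, level with zero_mark: the two points meet at zero. The knob does not move it; the pan does: empty, it stands 0.5 rad anticlockwise of the highest point of the face; it swings clockwise (seen facing the dial) by 0.5 to 1.2 rad under the pot.
- dial (a joint): angle of the dial plate with its bar knob, rad: 0 with the zero mark at the highest point of the face (away from the scale's front), growing clockwise seen facing the dial; starts between -0.9 and -0.25, stops at -1.6 and 1.6. Turns against a light steady friction of 0.07 N m and stays where it is left.
- jar: bystander: closed glass jar with a steel cap, 76 mm diameter, 135 mm high; origin at the centre of its underside
- tub: bystander: small closed tub with a white cap, 68 mm diameter, 70 mm high; origin at the centre of its underside
- brush: bystander: paint brush about 190 mm long lying on the table; origin under its middle, x along it
There are look-alikes about, which are no part of the job. What is shaped like the pot but yellow is not meant.

How it is judged (in metres and radians):
On the way, in this order (a step that is already met when the one before it is completed fails the run):
1. the pot stands upright in the middle of the pan, let go and at rest (horizontal distance between pot and pan below 0.03 m and z of pot in the frame of pan between -0.005 and 0.005 m and angle between pot's own z axis and vertical below 0.1 rad and linear speed of pot below 0.02 m/s and contact force between the fingers and pot below 0.1 N), for 0.3 s.
2. with the pot on the pan, the zero mark is turned to the needle (all of step 1 and distance between needle_tip and zero_mark below 0.005 m), for 0.2 s.
At the end, for the whole second after the job is handed in: The pot stands upright (within 0.1 rad) and at rest on the pan, its centre within 30 mm of the pan's centre, and the dial's zero mark is within 5 mm (half a division) of the needle tip, the dial at rest (all of step 2 and velocity of joint dial between -0.05 and 0.05 rad/s); the robot touches nothing.
It fails at once if the jar, the tub or the brush is moved by more than 30 mm (distance of any of jar, tub, brush from where it was at the start of the episode above 0.03 m).
It fails at once if the pot is banged down or pressed on the pan with more than 25 N (contact force between pot and pan above 25 N).
It fails at once if the pot is tipped over by more than 0.6 rad (angle between pot's own z axis and vertical above 0.6 rad).
It also fails if it takes over 64 s, if anything falls off the work surface, if the arm or the gripper's body presses on something with over 40 N, if the wrist force passes 120 N, or if a joint passes its speed limit or range.

## Working session

There is one attempt and no reset: what is moved stays moved. The work goes in short steps, Python scripts to look and compute and a shell command to move; the robot and the scene stay as the last step left them, time stands still between calls to the robot, and variables do not carry over. Pictures are saved under pics/ and viewed, and the job is handed in when it is done.

```bash
mkdir -p pics; ls; python3 - <<'E'
from workcell import *
import cv2
print(state())
for n in ("side","top"):
    print(n,camera_params(n))
    cv2.imwrite(f"pics/{n}0.png",grab_frame(n)[:,:,::-1])
E
```

```text
pics
{'time_s': 0.0, 'qpos': array([-7.57441133e+01,  1.83531461e+01,  8.97068878e+01, -4.32659567e-03,
        7.20427891e+01, -1.14758294e+00]), 'qvel': array([-0.06132792, -0.00711777,  0.12220435, -0.01251236,  0.07323482,
       -0.0046025 ]), 'effort': array([-1.52289402e-03, -4.12465060e+01, -2.31974548e+01,  7.24281301e-02,
        4.56435978e-02, -1.47277733e-04]), 'ee_pos': array([ 152.5658233 , -553.86872332,  213.10192425]), 'ee_rot': array([-88.85668722,  89.89709469, 106.54812008]), 'force': array([ 0.48159261,  0.19739158, -0.16790672]), 'torque': array([ 0.02700257, -0.04852147, -0.06870161]), 'gripper_width': 91.23313373492391}
side {'fx': 437.47068724635943, 'fy': 437.47068724635943, 'cx': 321.14915422056686, 'cy': 203.15622604190122, 'k1': -0.04867996488837056, 'position': array([449.34620042, 923.35709417, 937.9228767 ]), 'attitude': array([  47.85257811,   -0.20416156, -175.00936687])}
top {'fx': 448.46967072339294, 'fy': 448.46967072339294, 'cx': 317.04649963072217, 'cy': 197.41344873157493, 'k1': -0.1265286846768462, 'position': array([ 311.03687463,   12.06252589, 1262.65246103]), 'attitude': array([ 11.08181156,  -0.24591585, -90.43562892])}
```

View pics/side0.png

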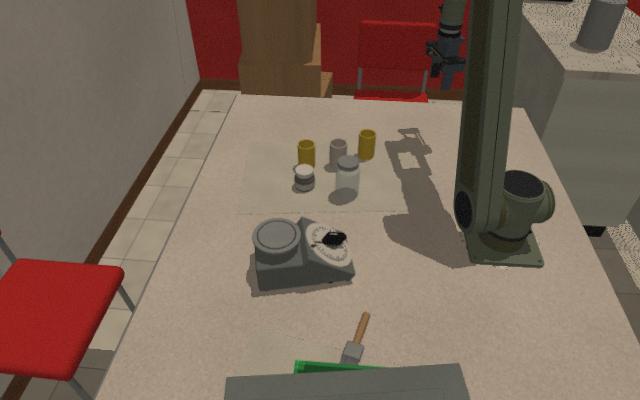

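View pics/top0.png

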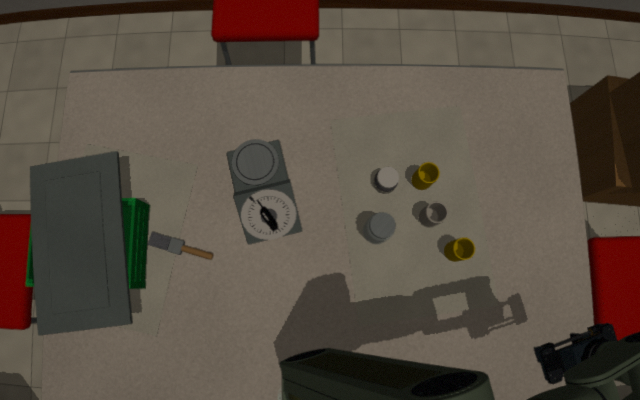

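```bash
python3 - <<'E'
import cv2,numpy as np
t=cv2.imread("pics/top0.png");s=cv2.imread("pics/side0.png")
c=cv2.resize(t[140:280,340:500],None,fx=4,fy=4,interpolation=cv2.INTER_CUBIC)
c2=cv2.resize(t[125:255,215:315],None,fx=4,fy=4,interpolation=cv2.INTER_CUBIC)
cv2.imwrite("pics/c_top.png",c);cv2.imwrite("pics/c_scale.png",c2)
cv2.imwrite("pics/c_side.png",cv2.resize(s[115:295,240:400],None,fx=3.3,fy=3.3,interpolation=cv2.INTER_CUBIC))
E
```

```text
(no output)
```

View pics/c_top.png

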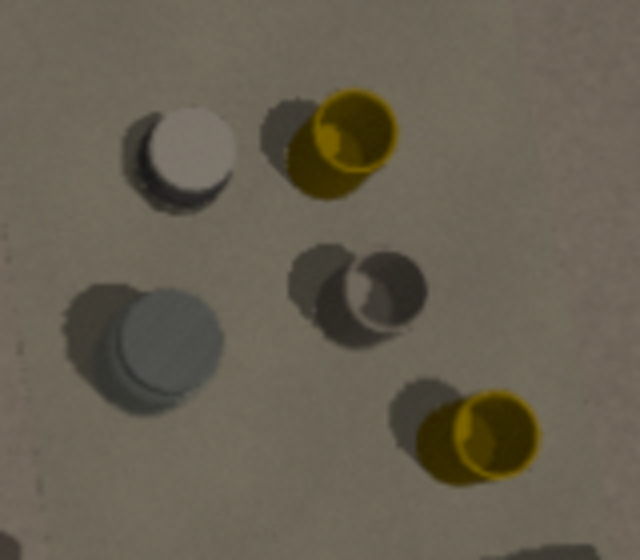

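View pics/c_scale.png

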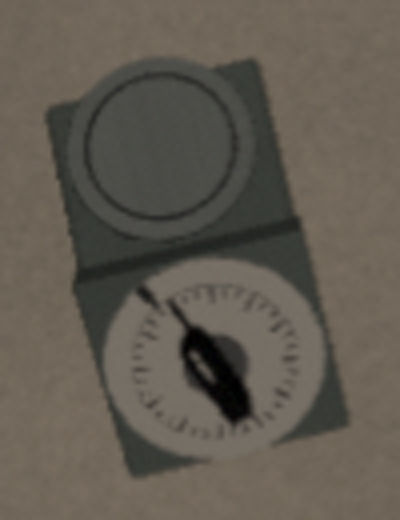

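View pics/c_side.png

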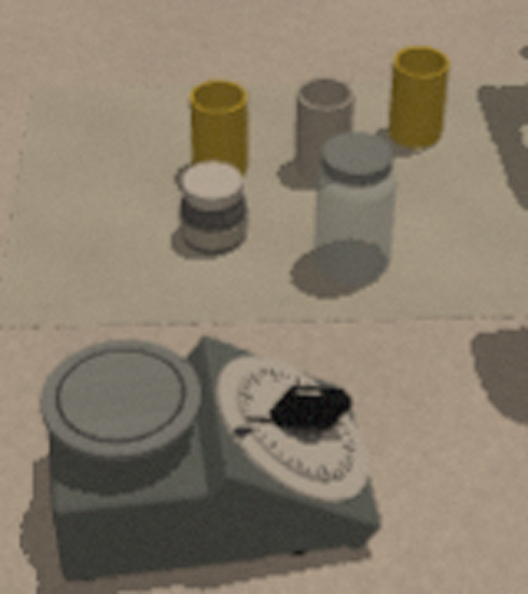

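```bash
cat > h.py <<'E'
from workcell import *
import cv2,numpy as np
from scipy.spatial.transform import Rotation as Rn
from scipy.optimize import least_squares
def cam(n):
    p=camera_params(n); return p,Rn.from_euler('xyz',p['attitude'],degrees=True).as_matrix()
def proj(n,P):
    p,R=cam(n); c=(np.atleast_2d(P)-p['position'])@R
    x=c[:,0]/-c[:,2]; y=-c[:,1]/-c[:,2]; d=1+p['k1']*(x*x+y*y)
    return np.c_[p['fx']*x*d+p['cx'],p['fy']*y*d+p['cy']]
def ray(n,uv):
    p,R=cam(n); uv=np.array(uv,float)
    m=np.array([(uv[0]-p['cx'])/p['fx'],(uv[1]-p['cy'])/p['fy']]); s=m.copy()
    for _ in range(20): s=m/(1+p['k1']*(s@s))
    return p['position'],R@np.array([s[0],-s[1],-1])
def atz(n,uv,z):
    o,d=ray(n,uv); return o+d*(z-o[2])/d[2]
def tri(us,ut):
    o1,d1=ray('side',us);o2,d2=ray('top',ut)
    A=np.c_[d1,-d2]; t=np.linalg.lstsq(A,o2-o1,rcond=None)[0]
    a=o1+d1*t[0];b=o2+d2*t[1]; return (a+b)/2,np.linalg.norm(a-b)
E
python3 - <<'E'
from h import *
np.set_printoptions(precision=1,suppress=True)
T=lambda x,y:np.array([340+(x+.5)/4-.5,140+(y+.5)/4-.5])
C=lambda x,y:np.array([215+(x+.5)/4-.5,125+(y+.5)/4-.5])
S=lambda x,y:np.array([240+(x+.5)/3.3-.5,115+(y+.5)/3.3-.5])
for nm,t,s,z in [("pot",T(387,291),S(325,97),95),("y1",T(356,131),S(219,98),95),("y2",T(497,435),S(421,64),95),("tub",T(192,150),S(212,182),70),("jar",T(171,342),S(357,155),135),("pan",C(162,148),S(121,398),135)]:
    print(nm,atz('top',t,z),atz('side',s,z),*tri(s,t))
# ring hull ellipses
for n,(x0,x1,y0,y1) in dict(top=(235,305,180,245),side=(300,355,215,270)).items():
    im=cv2.imread(f"pics/{n}0.png"); g=cv2.cvtColor(im,cv2.COLOR_BGR2GRAY)
    sub=g[y0:y1,x0:x1]; print(n,np.percentile(sub,[5,25,50,75,95]))
E
```

```text
pot [ 496.9 -312.2   95. ] [ 496.1 -306.5   95. ] [ 497.  -313.4   90.5] 1.3138402338609123
y1 [ 606.7 -297.4   95. ] [ 604.  -294.7   95. ] [ 605.7 -297.6   93.4] 2.8257026719269307
y2 [ 400.  -381.2   95. ] [ 398.6 -377.2   95. ] [ 399.3 -382.1   92. ] 1.87673949600036
tub [ 600. -189.   70.] [ 599.1 -187.1   70. ] [ 599.9 -189.3   68.4] 0.9917548283310663
jar [ 459.  -159.9  135. ] [ 458.9 -156.7  135. ] [ 459.1 -160.3  132.4] 0.4416823413999865
pan [628.1 166.4 135. ] [626.1 170.2 135. ] [627.9 166.9 131.8] 2.1461162290381215
top [ 37.  60. 103. 109. 112.]
side [ 22.   79.  136.  150.  156.8]
```

```bash
python3 - <<'E'
from h import *
np.set_printoptions(precision=1,suppress=True)
C=lambda x,y:np.array([215+(x+.5)/4-.5,125+(y+.5)/4-.5])
S=lambda x,y:np.array([240+(x+.5)/3.3-.5,115+(y+.5)/3.3-.5])
P,e=tri(S(294,425),C(214.5,358.5)); print(P,e)
pan=np.array([627.6,168.5,134])
d=pan-P; yaw=np.arctan2(d[1],d[0]); print('yaw',np.degrees(yaw),np.hypot(*d[:2]))
# body edges yaw
for a,b in [((48,108),(132,476)),((257,60),(347,425))]:
    print(np.degrees(np.arctan2(*(atz('top',C(*a),95)-atz('top',C(*b),20 if b[1]>400 else 95))[[1,0]])))
a=atz('top',C(48,108),95);b=atz('top',C(257,60),95);print(a,b,np.linalg.norm(a-b),np.degrees(np.arctan2(*(b-a)[[1,0]]))+90)
def model(P,yaw,r,phi,h=0):
    R=Rn.from_euler('z',yaw)*Rn.from_euler('y',-.6)
    # dial frame: x up-slope, angle clockwise seen from outside => -z rotation
    return P+R.apply(np.c_[r*np.cos(phi),-r*np.sin(phi),h+0*phi])
ph=np.linspace(0,2*np.pi,73)
for n in('top','side'):
    im=cv2.imread(f"pics/{n}0.png"); K=5
    x0,y0=(215,125) if n=='top' else (245,205); im=cv2.resize(im[y0:y0+120,x0:x0+120],None,fx=K,fy=K,interpolation=cv2.INTER_CUBIC)
    def dr(X,c):
        for u,v in proj(n,X): cv2.circle(im,(int((u-x0+.5)*K),int((v-y0+.5)*K)),1,c,-1)
    dr(model(P,yaw,56,ph),(0,0,255));dr(model(P,yaw,73,ph),(0,255,0)); dr(pan+np.c_[62*np.cos(ph),62*np.sin(ph),0*ph],(255,0,255))
    dr(model(P,yaw,np.arange(43,58,2),-.5+0*np.arange(43,58,2)),(255,255,0))
    cv2.imwrite(f"pics/ov_{n}.png",im)
E
```

```text
[496.2 135.9  80.7] 2.788176377223036
yaw 13.912623212316502 135.39013527720934
12.019059908875183
13.741087261093044
[668.4 250.6  95. ] [701.1 108.3  95. ] 146.00237695787266 12.944167653862806
```

View pics/ov_top.png

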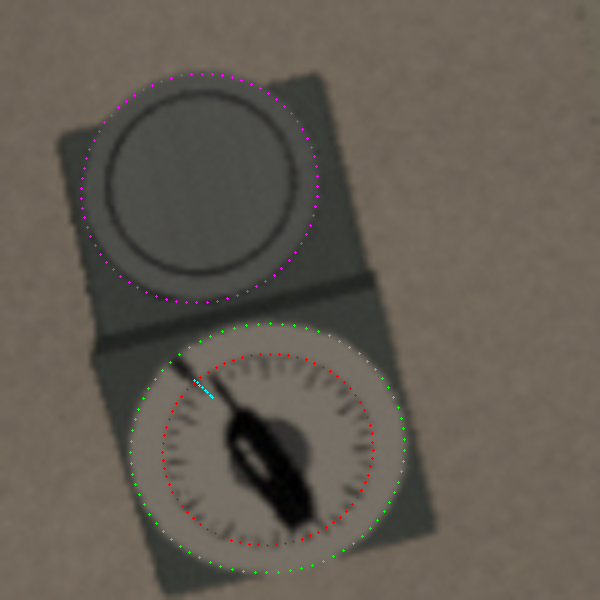

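View pics/ov_side.png

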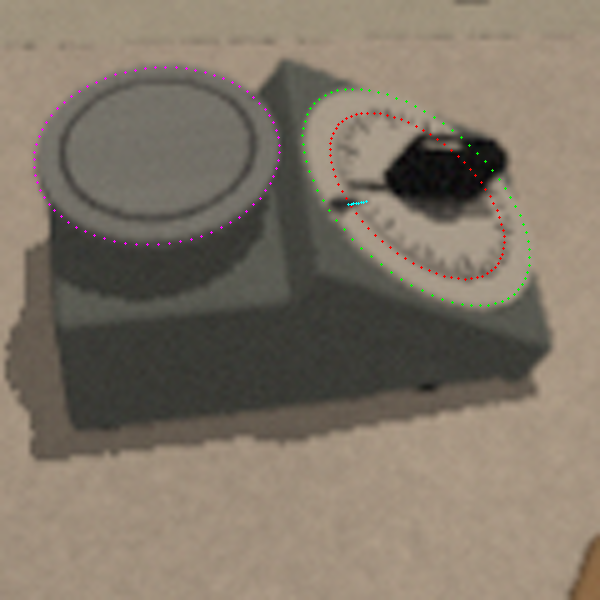

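```bash
cat >> h.py <<'E'
def tool():
    s=state(); return s['ee_pos'],Rn.from_euler('xyz',s['ee_rot'],degrees=True)
def down(yawy):
    """tool down with jaw (y) axis at world angle yawy deg"""
    a=np.radians(yawy); x=np.array([0,0,-1.]); y=np.array([np.cos(a),np.sin(a),0]); return Rn.from_matrix(np.c_[x,y,np.cross(x,y)])
def go(p,R=None):
    tp,tr=tool(); off=tr.inv().apply(np.array(p)-tp)
    rv=np.zeros(3) if R is None else np.degrees((tr.inv()*R).as_rotvec())
    print('off',off.round(1),'rot',rv.round(2),'rows',np.linalg.norm(off)/41.7,np.linalg.norm(rv)/7.16)
E
python3 - <<'E'
from h import *
np.set_printoptions(precision=3,suppress=True)
p,R=tool(); print(R.as_matrix()); y=R.as_matrix()[:,1]; print(np.degrees(np.arctan2(y[1],y[0])))
for a in (0,15,-15,195,165,105,285): print(a); go([496.7,-310.5,213],down(a))
E
```

```text
[[-0.     0.266 -0.964]
 [ 0.002 -0.964 -0.266]
 [-1.    -0.002 -0.   ]]
-74.59733291988773
0
off [   0.4 -143.3 -396.4] rot [-74.6   -0.06   0.08] rows 10.10807276398 10.418628386146045
15
off [   0.4 -143.3 -396.4] rot [-89.6   -0.07   0.07] rows 10.10807276398 12.513598979245646
-15
off [   0.4 -143.3 -396.4] rot [-59.6   -0.05   0.08] rows 10.10807276398 8.323658408966105
195
off [   0.4 -143.3 -396.4] rot [90.4   0.07  0.07] rows 10.10807276398 12.626075468564247
165
off [   0.4 -143.3 -396.4] rot [120.4    0.09   0.05] rows 10.10807276398 16.81601757603757
105
off [   0.4 -143.3 -396.4] rot [-179.6    -0.14   -0.  ] rows 10.10807276398 25.083426542866935
285
off [   0.4 -143.3 -396.4] rot [ 0.4  -0.    0.09] rows 10.10807276398 0.05759405796454306
```

Candidates for the pot are the white open one at top px (437,213) / side (338,141), the yellow pots at (429,173) and (464,249), the white-capped tub at (388,177), and the jar at (383,225). The close crop shows (437,213) as the only white open vessel, so I choose that one.

```bash
python3 -m handwheel '{"gripper":[0,0,0,0,0],"offset":[[0,-13,-37],[0,-27,-74],[0,-40,-111],[0,-54,-148],[0,-67,-185]],"rot":[[0,0,0],[0,0,0],[0,0,0],[0,0,0],[0,0,0]]}' 20
python3 -m handwheel '{"gripper":[0,0,0,0,0],"offset":[[0,-13,-37],[0,-27,-74],[0,-40,-111],[0,-54,-148],[0,-67,-185]],"rot":[[0,0,0],[0,0,0],[0,0,0],[0,0,0],[0,0,0]]}' 20
python3 - <<'E'
from h import *
go([496.7,-310.5,130],down(-74.6))
E
```

```text
time_s: 0.52
ee_pos: [314.2, -439.1, 213.6]
ee_rot: [-73.1, 90.0, 122.3]
force: [0.3, -1.0, -0.4]
gripper_width: 91.3
time_s: 0.93
ee_pos: [474.9, -325.2, 213.6]
ee_rot: [-40.1, 90.0, 155.3]
force: [0.1, -0.9, 0.7]
gripper_width: 91.1
off [ 83.6  -8.4 -25. ] rot [0.01 0.03 0.03] rows 2.1018943564255803 0.006480451542062672
```

```bash
python3 -m handwheel '{"gripper":[0,0,0],"offset":[[0,-5,-14],[0,-9,-26],[0,-9,-26]],"rot":[[0,0,0],[0,0,0],[0,0,0]]}' 20
python3 - <<'E'
from h import *
go([496.7,-310.5,120])
for n in ("top","side"):
    im=grab_frame(n)[:,:,::-1]; 
    c=im[130:290,330:530] if n=='top' else im[60:220,260:460]
    cv2.imwrite(f"pics/{n}1.png",cv2.resize(c,None,fx=3,fy=3))
E
```

```text
time_s: 1.18
ee_pos: [497.8, -310.3, 213.4]
ee_rot: [-71.3, 90.0, 124.2]
force: [-0.6, -0.8, 0.3]
gripper_width: 91.4
off [93.4 -0.   1.1] rot [0. 0. 0.] rows 2.240260435760879 0.0
```

View pics/top1.png

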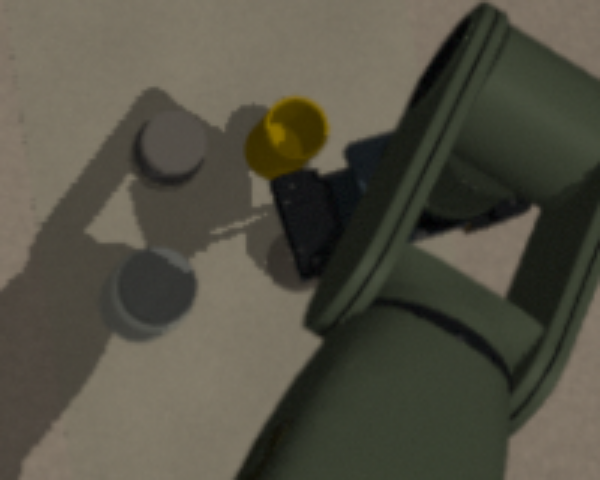

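View pics/side1.png

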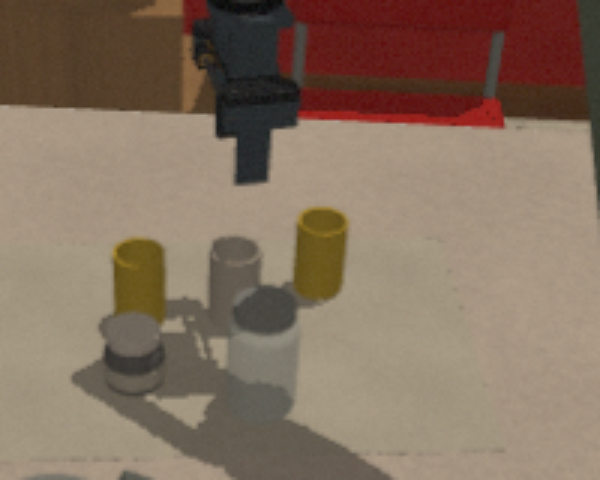

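```bash
python3 - <<'E'
from h import *
p,R=tool(); 
print(proj('side',[p+R.apply([0,-52,0]),p,[496.7,-310.5,95],[496.7,-310.5,0]]), proj('top',[p]))
E
```

```text
[[342.96004245 120.87520436]
 [339.43766996 112.43100143]
 [338.02600895 143.37176695]
 [337.24237962 165.75733095]] [[449.22753968 205.01394339]]
```

```bash
python3 -m handwheel '{"gripper":[0,0,0,0,0],"offset":[[35,0,1],[70,0,1],[95,0,1],[115,0,1],[115,0,1]],"rot":[[0,0,0],[0,0,0],[0,0,0],[0,0,0],[0,0,0]]}' 20
python3 -m handwheel '{"gripper":[0,0,0,0],"offset":[[15,0,0],[30,0,0],[41,0,0],[41,0,0]],"rot":[[0,0,0],[0,0,0],[0,0,0],[0,0,0]]}' 20
```

```text
time_s: 1.7
ee_pos: [491.2, -311.3, 94.8]
ee_rot: [-44.7, 89.5, 150.5]
force: [-0.9, 0.2, -0.4]
gripper_width: 91.4
time_s: 2.03
ee_pos: [493.9, -311.9, 56.9]
ee_rot: [-42.5, 89.8, 152.8]
force: [-0.7, 0.3, 1.1]
gripper_width: 91.3
```

```bash
python3 -m handwheel '{"gripper":[0.2,0.4,1,1,1],"offset":[[0,0,0],[0,0,0],[0,0,0],[0,0,0],[0,0,0]],"rot":[[0,0,0],[0,0,0],[0,0,0],[0,0,0],[0,0,0]]}' 25
python3 -m handwheel '{"gripper":[1,1,1,1,1],"offset":[[0,0,0],[0,0,0],[0,0,0],[0,0,0],[0,0,0]],"rot":[[0,0,0],[0,0,0],[0,0,0],[0,0,0],[0,0,0]]}' 25
```

```text
time_s: 2.45
ee_pos: [496.9, -313.1, 59.3]
ee_rot: [118.8, 89.7, -45.7]
force: [2.1, -3.5, 2.1]
gripper_width: 60.9
time_s: 2.87
ee_pos: [496.9, -313.0, 59.2]
ee_rot: [121.8, 89.7, -42.7]
force: [1.4, -5.0, 6.4]
gripper_width: 60.2
```

```bash
python3 -m handwheel '{"gripper":[1,1,1,1,1],"offset":[[-10,0,0],[-30,0,0],[-60,0,0],[-95,0,0],[-130,0,0]],"rot":[[0,0,0],[0,0,0],[0,0,0],[0,0,0],[0,0,0]]}' 25
python3 -m handwheel '{"gripper":[1,1,1,1,1],"offset":[[-30,0,0],[-55,0,0],[-70,0,0],[-70,0,0],[-70,0,0]],"rot":[[0,0,0],[0,0,0],[0,0,0],[0,0,0],[0,0,0]]}' 25
python3 - <<'E'
from h import *
print(state()['force'])
for n in ("top","side"):
    im=grab_frame(n)[:,:,::-1]; 
    c=im[130:290,330:530] if n=='top' else im[60:220,260:460]
    cv2.imwrite(f"pics/{n}2.png",cv2.resize(c,None,fx=3,fy=3))
go([627.5,168,262],down(-74.6)); go([627.5,168,262],down(-20));go([627.5,168,262],down(13-90))
E
```

```text
time_s: 3.28
ee_pos: [493.4, -309.4, 187.1]
ee_rot: [-55.5, 89.5, 139.9]
force: [0.3, -0.0, -4.8]
gripper_width: 60.0
time_s: 3.7
ee_pos: [494.6, -310.5, 256.9]
ee_rot: [-58.3, 89.8, 137.1]
force: [0.1, 0.5, -4.9]
gripper_width: 60.4
[ 0.09186581  0.4831592  -4.9370779 ]
off [  -5.7 -425.8 -255.7] rot [0.01 0.22 0.27] rows 11.910901279757745 0.04919843514249092
off [  -5.7 -425.8 -255.7] rot [-54.59   0.07   0.36] rows 11.910901279757745 7.624637475564619
off [  -5.7 -425.8 -255.7] rot [2.41 0.23 0.27] rows 11.910901279757745 0.3399787255904413
```

View pics/side2.png

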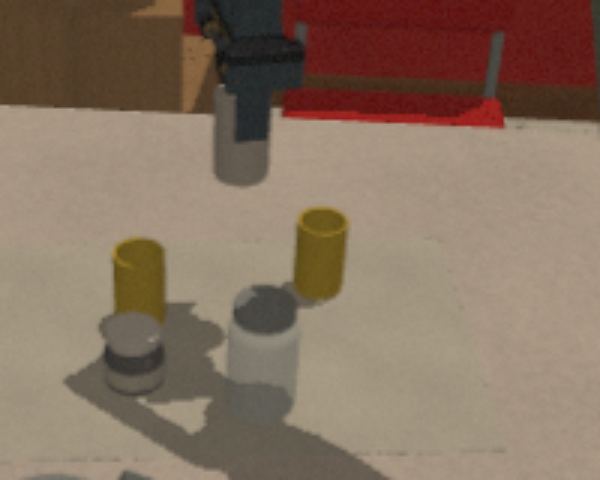

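```bash
python3 -m handwheel '{"gripper":[1,1,1,1,1],"offset":[[-1,-10,-6],[-2,-35,-21],[-4,-65,-39],[-6,-97,-58],[-6,-130,-78]],"rot":[[0,0,0],[0,0,0],[0,0,0],[0,0,0],[0,0,0]]}' 25
python3 -m handwheel '{"gripper":[1,1,1,1,1],"offset":[[0,-33,-20],[0,-66,-40],[0,-99,-59],[0,-132,-79],[0,-165,-99]],"rot":[[0,0,0],[0,0,0],[0,0,0],[0,0,0],[0,0,0]]}' 25
python3 -m handwheel '{"gripper":[1,1,1,1,1],"offset":[[0,-33,-20],[0,-62,-37],[0,-84,-50],[0,-104,-62],[0,-119,-71]],"rot":[[0,0,0],[0,0,0],[0,0,0],[0,0,0],[0,0,0]]}' 25
python3 - <<'E'
from h import *
go([627.5,168,262],down(-74.6))
E
```

```text
time_s: 4.22
ee_pos: [535.7, -163.4, 262.7]
ee_rot: [-45.5, 89.8, 149.8]
force: [1.2, 0.1, -5.4]
gripper_width: 60.1
time_s: 4.63
ee_pos: [586.9, 22.6, 262.4]
ee_rot: [-23.4, 89.8, 172.0]
force: [1.4, -0.5, -4.5]
gripper_width: 60.1
time_s: 5.05
ee_pos: [623.8, 156.5, 261.9]
ee_rot: [-20.5, 89.8, 175.0]
force: [-0.3, -0.3, -6.2]
gripper_width: 60.4
off [ -0.1 -10.1  -6.6] rot [0.11 0.21 0.08] rows 0.2900520720795691 0.03498949156931479
```

```bash
python3 -m handwheel '{"gripper":[1,1,1,1,1],"offset":[[0,-6,-4],[0,-10,-7],[0,-11,-7],[0,-11,-7],[0,-11,-7]],"rot":[[0,0,0],[0,0,0],[0,0,0],[0,0,0],[0,0,0]]}' 25
python3 - <<'E'
from h import *
p,R=tool();print(p)
go([627.5,168,262],down(-74.6))
for n in ("top","side"):
    im=grab_frame(n)[:,:,::-1]; 
    c=im[100:260,200:400] if n=='top' else im[120:300,220:400]
    cv2.imwrite(f"pics/{n}3.png",cv2.resize(c,None,fx=3.3,fy=3.3))
print(proj('side',[[p[0],p[1],198],[627.5,168,135]]))
E
```

```text
time_s: 5.47
ee_pos: [628.3, 164.6, 264.0]
ee_rot: [51.7, 90.0, -113.0]
force: [0.4, -0.1, -4.3]
gripper_width: 60.4
[628.2944007  164.58458885 264.01581131]
off [ 2.  -3.5 -0.1] rot [-0.08  0.03 -0.04] rows 0.09699521254969179 0.012529913068746006
[[274.1233892  215.68481322]
 [275.9226902  234.58255098]]
```

View pics/side3.png

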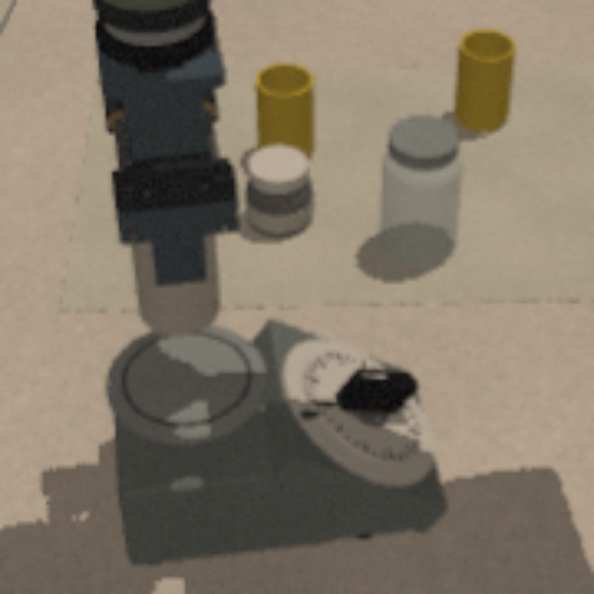

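View pics/top3.png

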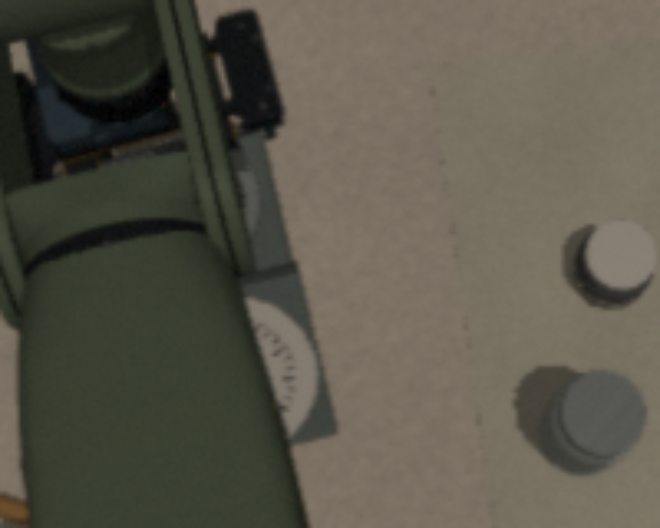

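```bash
python3 -m handwheel '{"gripper":[1,1,1,1,1],"offset":[[12,-2,0],[30,-3,0],[48,-3,0],[58,-3,0],[62,-3,0]],"rot":[[0,0,0],[0,0,0],[0,0,0],[0,0,0],[0,0,0]]}' 25
python3 -m handwheel '{"gripper":[1,1,1,1,1],"offset":[[3,0,0],[6,0,0],[9,0,0],[12,0,0],[12,0,0]],"rot":[[0,0,0],[0,0,0],[0,0,0],[0,0,0],[0,0,0]]}' 25
python3 -m handwheel '{"gripper":[1,1,1,1,1],"offset":[[3,0,0],[6,0,0],[9,0,0],[11,0,0],[11,0,0]],"rot":[[0,0,0],[0,0,0],[0,0,0],[0,0,0],[0,0,0]]}' 25
```

```text
time_s: 5.98
ee_pos: [626.6, 167.9, 200.0]
ee_rot: [2.0, 89.8, -162.6]
force: [-0.3, 0.1, -5.0]
gripper_width: 59.7
time_s: 6.4
ee_pos: [627.8, 168.7, 190.0]
ee_rot: [153.1, 90.0, -11.5]
force: [0.5, -0.3, -3.8]
gripper_width: 60.3
time_s: 6.82
ee_pos: [627.8, 168.7, 178.6]
ee_rot: [122.5, 90.0, -42.1]
force: [-0.6, -0.1, -1.3]
gripper_width: 60.4
```

```bash
python3 -m handwheel '{"gripper":[1,1,1,1,1],"offset":[[2,0,0],[4,0,0],[5,0,0],[5,0,0],[5,0,0]],"rot":[[0,0,0],[0,0,0],[0,0,0],[0,0,0],[0,0,0]]}' 25; python3 -c "
from h import *
print(state()['force'],state()['torque'])"
```

```text
time_s: 7.23
ee_pos: [627.9, 168.7, 174.0]
ee_rot: [150.7, 90.0, -13.9]
force: [-0.6, -1.1, -1.2]
gripper_width: 60.1
[-0.6351349  -1.12923465 -1.22744601] [-0.08613438 -0.0694534  -0.06765077]
```

```bash
python3 -m handwheel '{"gripper":[1,1,1,1,1],"offset":[[1,0,0],[2,0,0],[2,0,0],[2,0,0],[2,0,0]],"rot":[[0,0,0],[0,0,0],[0,0,0],[0,0,0],[0,0,0]]}' 6
python3 -m handwheel '{"gripper":[1,1,1,1,1],"offset":[[0,0,0],[0,0,0],[0,0,0],[0,0,0],[0,0,0]],"rot":[[0,0,0],[0,0,0],[0,0,0],[0,0,0],[0,0,0]]}' 3
python3 -m handwheel '{"gripper":[0.28,0.2,0.1,0,0],"offset":[[0,0,0],[0,0,0],[0,0,0],[0,0,0],[0,0,0]],"rot":[[0,0,0],[0,0,0],[0,0,0],[0,0,0],[0,0,0]]}' 3
python3 - <<'E'
from h import *
for n in ["side"]:
    im=grab_frame(n)[:,:,::-1]; 
    c=im[120:300,220:400]
    cv2.imwrite(f"pics/{n}4.png",cv2.resize(c,None,fx=3.3,fy=3.3))
E
```

```text
time_s: 7.65
ee_pos: [627.9, 168.7, 172.0]
ee_rot: [136.2, 90.0, -28.4]
force: [1.4, -0.7, -0.4]
gripper_width: 60.5
time_s: 8.07
ee_pos: [627.8, 168.7, 171.9]
ee_rot: [117.4, 90.0, -47.2]
force: [0.9, -1.8, -0.8]
gripper_width: 60.5
time_s: 8.48
ee_pos: [627.6, 169.0, 171.9]
ee_rot: [-76.9, 90.0, 118.5]
force: [-0.1, -0.1, 1.0]
gripper_width: 89.3
```

View pics/side4.png

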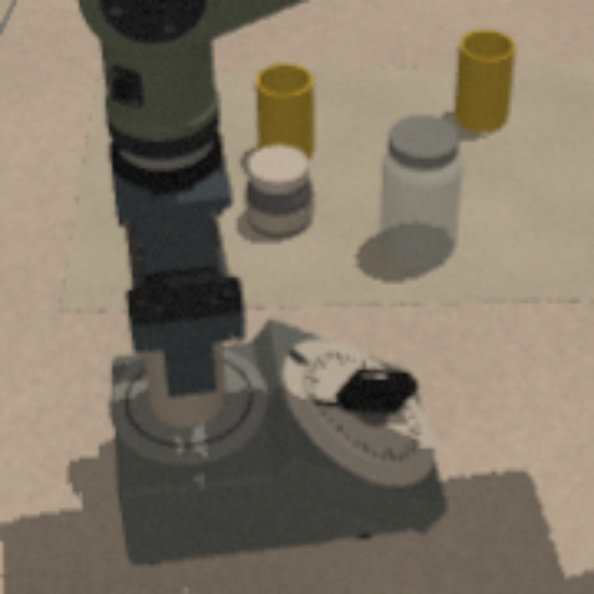

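```bash
python3 -m handwheel '{"gripper":[0,0,0,0,0],"offset":[[-10,0,0],[-35,0,0],[-70,0,0],[-105,0,0],[-140,0,0]],"rot":[[0,0,0],[0,0,0],[0,0,0],[0,0,0],[0,0,0]]}' 20
python3 -m handwheel '{"gripper":[0,0,0,0,0],"offset":[[0,-30,20],[0,-60,40],[0,-95,60],[0,-130,80],[0,-155,100]],"rot":[[0,0,0],[0,0,0],[0,0,0],[0,0,0],[0,0,0]]}' 20
python3 - <<'E'
from h import *
print(state()['qpos'])
for n in ("top","side"):
    im=grab_frame(n)[:,:,::-1]; cv2.imwrite(f"pics/{n}5f.png",im)
    c=im[110:260,200:350] if n=='top' else im[150:300,230:380]
    cv2.imwrite(f"pics/{n}5.png",cv2.resize(c,None,fx=4,fy=4,interpolation=cv2.INTER_CUBIC))
E
```

```text
time_s: 8.95
ee_pos: [627.4, 168.7, 314.3]
ee_rot: [-175.4, 90.0, 20.0]
force: [1.0, -0.4, 0.5]
gripper_width: 91.3
time_s: 9.37
ee_pos: [488.4, 293.6, 312.9]
ee_rot: [-125.9, 89.9, 69.6]
force: [0.0, 0.2, -0.2]
gripper_width: 91.2
[2.98178337e+01 1.53022718e+01 7.98549940e+01 6.49306146e-02
 8.47649668e+01 1.04364386e+02]
```

View pics/side5.png

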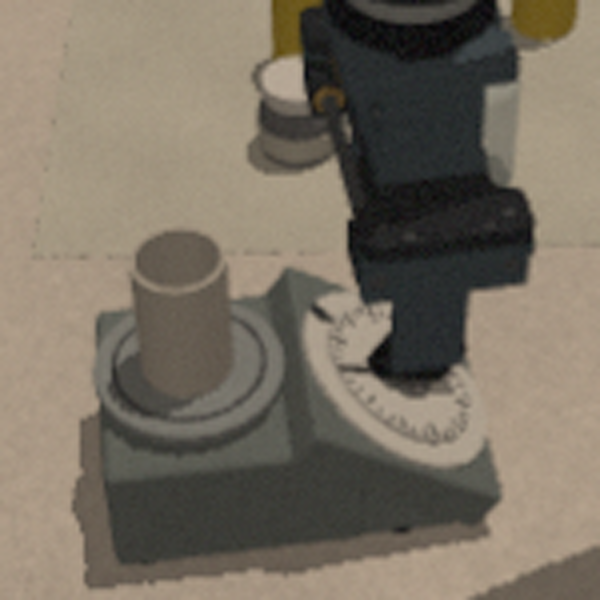

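View pics/top5.png

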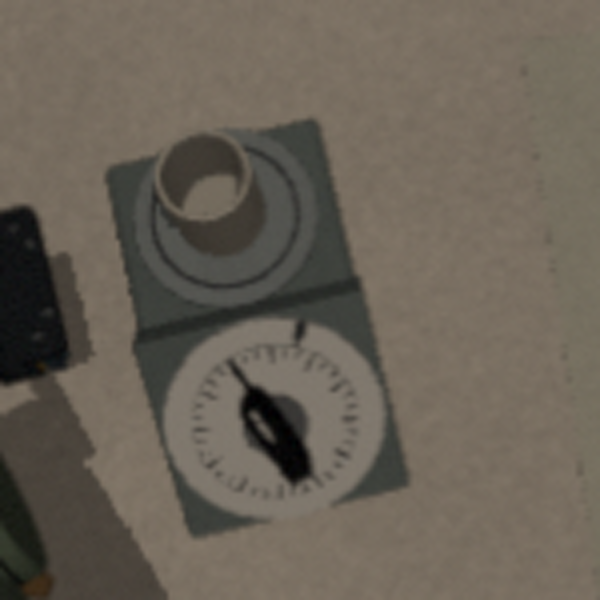

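```bash
cat >> h.py <<'E'
YAW=np.radians(13.2); PC=np.array([496.2,135.9,80.7])
RD=Rn.from_euler('z',YAW)*Rn.from_euler('y',-.6); NV=RD.apply([0,0,1])
def dialpt(n,uv,P=PC):
    o,d=ray(n,uv); t=((P-o)@NV)/(d@NV); q=RD.inv().apply(o+d*t-P)
    return q.round(1),np.hypot(q[0],q[1]).round(1),np.degrees(np.arctan2(-q[1],q[0])).round(1)
def ktool(phi,flip=1):
    """tool at knob, dial angle phi deg: tool x=-n, tool y across bar"""
    a=np.radians(phi); x=-NV; y=RD.apply([np.sin(a)*flip,np.cos(a)*flip,0]); return Rn.from_matrix(np.c_[x,y,np.cross(x,y)])
GRIP=PC+26*NV
E
python3 - <<'E'
from h import *
C=lambda x,y:np.array([200+(x+.5)/4-.5,110+(y+.5)/4-.5])
# refine centre from ring outer edge: fit ellipse in crop by rays
# outer ring extremes in crop: 163..386, 317..520
print('ctr',dialpt('top',C(274.5,419)))
for nm,p in dict(z_out=(231,359),z_in=(252,388),n_tip=(298,345),n_root=(303,322)).items(): print(nm,dialpt('top',C(*p)))
print(GRIP)
for f in(1,-1):
  for phi in (-35,-30): go(GRIP+60*NV,ktool(phi,f))
E
```

```text
ctr (array([ 1.1, -0.4,  0. ]), np.float64(1.1), np.float64(18.3))
z_out (array([50.3, 17. ,  0. ]), np.float64(53.1), np.float64(-18.7))
z_in (array([26.7,  8.7,  0. ]), np.float64(28.1), np.float64(-18.0))
n_tip (array([ 49. , -27.8,   0. ]), np.float64(56.4), np.float64(29.5))
n_root (array([ 64. , -34.7,   0. ]), np.float64(72.8), np.float64(28.4))
[481.90717601 132.5476484  102.15872599]
off [161.6 153.2  82.3] rot [141.78  14.81 -43.19] rows 5.692155955010909 20.803017965911092
off [161.6 153.2  82.3] rot [146.47  13.19 -44.72] rows 5.692155955010909 21.468096306699024
off [161.6 153.2  82.3] rot [-31.55  32.93  11.29] rows 5.692155955010909 6.561583778105787
off [161.6 153.2  82.3] rot [-26.7   33.27   9.81] rows 5.692155955010909 6.1133486694327965
```

Zero mark sits at about -18.4° and the needle at about +29°, so the dial has to turn about 47.5° clockwise. I use the flipped wrist so joint 6 keeps plenty of range.

```bash
python3 -m handwheel '{"gripper":[0,0,0,0,0],"offset":[[0,0,0],[0,0,0],[0,0,0],[0,0,0],[0,0,0]],"rot":[[-7,0,0],[-14,0,0],[-21,0,0],[-28,0,0],[-35,0,0]]}' 20
python3 -m handwheel '{"gripper":[0,0,0,0,0],"offset":[[0,0,0],[0,0,0],[0,0,0],[0,0,0],[0,0,0]],"rot":[[-7,0,0],[-14,0,0],[-21,0,0],[-28,0,0],[-35,0,0]]}' 20
python3 -m handwheel '{"gripper":[0,0,0,0,0],"offset":[[0,0,0],[0,0,0],[0,0,0],[0,0,0],[0,0,0]],"rot":[[-7,0,0],[-14,0,0],[-21,0,0],[-28,0,0],[-35,0,0]]}' 20
python3 -m handwheel '{"gripper":[0,0,0,0,0],"offset":[[0,0,0],[0,0,0],[0,0,0],[0,0,0],[0,0,0]],"rot":[[-7,0,0],[-14,0,0],[-21,0,0],[-28,0,0],[-35,0,0]]}' 20
python3 - <<'E'
from h import *
print(state()['qpos'])
go(GRIP+110*NV,ktool(-18.4,1))
E
```

```text
time_s: 9.88
ee_pos: [490.9, 291.1, 312.6]
ee_rot: [129.1, 89.9, -0.2]
force: [0.3, 0.1, -0.1]
gripper_width: 91.1
time_s: 10.3
ee_pos: [491.0, 291.0, 312.6]
ee_rot: [91.2, 89.9, -3.1]
force: [-0.6, 0.6, 0.3]
gripper_width: 91.4
time_s: 10.72
ee_pos: [490.9, 291.0, 312.6]
ee_rot: [57.9, 89.9, -1.4]
force: [-0.7, -0.1, -0.1]
gripper_width: 91.3
time_s: 11.13
ee_pos: [490.9, 291.1, 312.6]
ee_rot: [26.8, 89.9, 2.5]
force: [-0.1, -0.3, 0.2]
gripper_width: 91.2
[ 2.95228780e+01  1.54113176e+01  7.97452827e+01 -2.71816060e-02
  8.47902549e+01 -3.61762999e+01]
off [ 119.6 -186.1    7.6] rot [-54.16 -35.19   5.93] rows 5.306608453015398 9.058390299706845
```

```bash
python3 -m handwheel '{"gripper":[0,0,0,0,0],"offset":[[0,-18,0],[0,-40,0],[10,-65,1],[25,-90,2],[45,-115,4]],"rot":[[-5,-3.4,0.5],[-10.5,-6.8,1.1],[-16,-10.4,1.7],[-21.5,-14,2.3],[-27,-17.5,3]]}' 20
python3 - <<'E'
from h import *
go(GRIP+110*NV,ktool(-18.4,1))
E
```

```text
time_s: 11.55
ee_pos: [446.9, 184.8, 268.7]
ee_rot: [-3.8, 72.0, -0.9]
force: [0.2, -0.2, -1.1]
gripper_width: 90.9
off [ 64.5 -63.6 -51. ] rot [-27.17 -17.3    3.01] rows 2.4932369769480074 4.518133402849672
```

```bash
python3 -m handwheel '{"gripper":[0,0,0,0,0],"offset":[[13,-13,-10],[26,-26,-20],[39,-39,-30],[52,-52,-41],[64,-63,-51]],"rot":[[-5.4,-3.4,0.6],[-10.8,-6.8,1.2],[-16.2,-10.4,1.8],[-21.6,-13.8,2.4],[-27,-17.3,3]]}' 20
python3 -m handwheel '{"gripper":[0,0],"offset":[[0,0,0],[0,0,0]],"rot":[[0,0,0],[0,0,0]]}' 20
python3 - <<'E'
from h import *
print(state()['qpos'])
go(GRIP+110*NV,ktool(-18.4,1))
for n in ("top","side"):
    im=grab_frame(n)[:,:,::-1]
    c=im[110:260,200:350] if n=='top' else im[150:300,230:380]
    cv2.imwrite(f"pics/{n}6.png",cv2.resize(c,None,fx=4,fy=4,interpolation=cv2.INTER_CUBIC))
E
```

```text
time_s: 11.97
ee_pos: [419.0, 121.2, 193.9]
ee_rot: [-17.6, 56.7, 12.5]
force: [-0.9, 1.0, 0.1]
gripper_width: 91.1
time_s: 12.13
ee_pos: [420.7, 121.8, 195.1]
ee_rot: [-17.2, 56.8, 12.4]
force: [1.1, -0.5, 0.8]
gripper_width: 91.0
[ 16.24422901  -7.71693447 131.13392374  -5.24784132  23.55197269
 -99.13321185]
off [ 1.8 -3.  -2.2] rot [-1.9  -1.28  0.05] rows 0.0985666229619954 0.3197101375683068
```

View pics/side6.png

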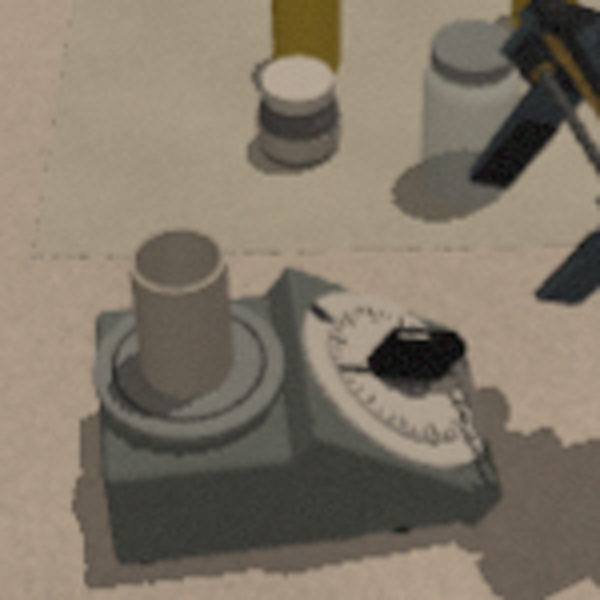

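```bash
python3 -m handwheel '{"gripper":[0,0,0,0,0],"offset":[[20,-2,-1],[50,-3,-2],[75,-3,-2],[92,-3,-2],[98,-3,-2]],"rot":[[-1,-0.6,0],[-1.9,-1.3,0],[-1.9,-1.3,0],[-1.9,-1.3,0],[-1.9,-1.3,0]]}' 20
python3 - <<'E'
from h import *
print(state()['qpos'])
go(GRIP-15*NV,ktool(-18.4,1))
for n in ("top","side"):
    im=grab_frame(n)[:,:,::-1]
    c=im[110:260,200:350] if n=='top' else im[150:300,230:380]
    cv2.imwrite(f"pics/{n}7.png",cv2.resize(c,None,fx=4,fy=4,interpolation=cv2.INTER_CUBIC))
E
```

```text
time_s: 12.65
ee_pos: [475.6, 132.5, 111.2]
ee_rot: [-18.5, 55.6, 13.4]
force: [-0.9, -0.4, -0.3]
gripper_width: 90.9
[ 14.75041677   6.0380071  135.11989981  -9.7102995    4.52020465
 -97.69708046]
off [25.9 -1.3 -0.6] rot [ 0.26  0.05 -0.1 ] rows 0.6229906438326716 0.03936251754983536
```

View pics/side7.png

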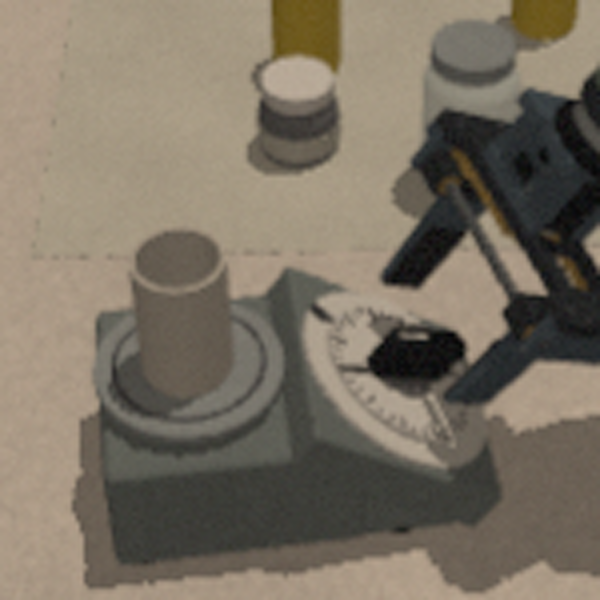

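View pics/top7.png

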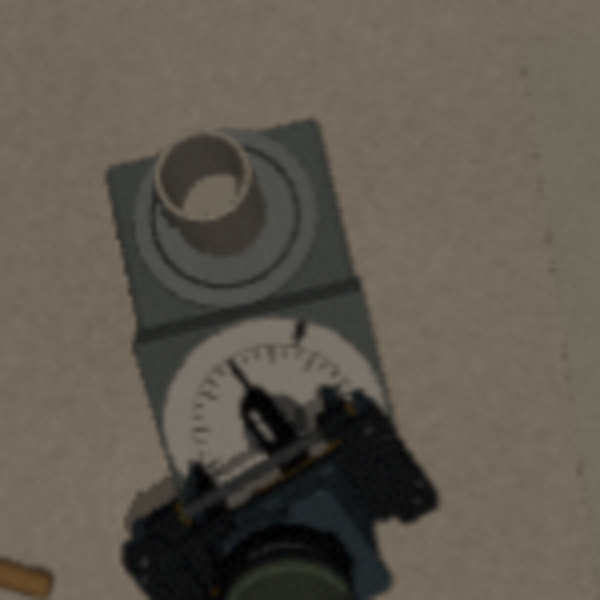

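Joint 5 (4.5°) is close to its 2.81° limit, so I will tilt the tool in the plane of the bar. The pads stay flat on the bar's sides that way.

```bash
cat >> h.py <<'E'
def kt(phi,t,phi0=None):
    a=np.radians(phi); t=np.radians(t); b=RD.apply([np.cos(a),-np.sin(a),0]); y=RD.apply([np.sin(a),np.cos(a),0])
    x=-(np.cos(t)*NV+np.sin(t)*b); return Rn.from_matrix(np.c_[x,y,np.cross(x,y)])
def kpose(phi,t,adv):
    R=kt(phi,t); return GRIP+adv*R.apply([1,0,0]),R
E
python3 - <<'E'
from h import *
p,R=tool(); print(R.as_matrix().round(2)); 
for t in (15,18): go(*kpose(-18.4,t,-12)); print(kt(-18.4,t).as_matrix().round(2))
E
```

```text
[[ 0.55 -0.47  0.69]
 [ 0.13  0.86  0.49]
 [-0.82 -0.18  0.54]]
off [ 0.3 -1.3  2.6] rot [ 0.31 15.07 -0.05] rows 0.06925364422919368 2.1057261025846126
[[ 0.35 -0.47  0.81]
 [-0.    0.86  0.5 ]
 [-0.94 -0.18  0.3 ]]
off [ 0.4 -1.3  3.2] rot [ 0.31 18.07 -0.04] rows 0.08291284299017318 2.524646809472608
[[ 0.31 -0.47  0.83]
 [-0.03  0.86  0.5 ]
 [-0.95 -0.18  0.25]]
```

```bash
python3 -m handwheel '{"gripper":[0,0,0,0,0],"offset":[[0,-0.5,1],[0,-1,2],[0,-1.3,3],[0,-1.3,3],[0,-1.3,3]],"rot":[[0,5,0],[0,10,0],[0.3,15,0],[0.3,18,0],[0.3,18,0]]}' 20
python3 - <<'E'
from h import *
print(state()['qpos'])
go(*kpose(-18.4,18,15))
E
```

```text
time_s: 13.17
ee_pos: [480.3, 134.1, 117.2]
ee_rot: [-34.3, 71.5, -4.4]
force: [0.7, -0.3, 0.8]
gripper_width: 91.4
[ 19.18246378   9.50437915 120.7226946  -13.33756664  33.40051281
 -90.65486641]
off [29.8  0.6 -3.5] rot [-0.01  0.49  0.06] rows 0.7198696164997137 0.06892843409483142
```

```bash
python3 -m handwheel '{"gripper":[0,0,0,0,0],"offset":[[6,0,-3],[12,0.6,-3.5],[18,0.6,-3.5],[24,0.6,-3.5],[24,0.6,-3.5]],"rot":[[0,0,0],[0,0.5,0],[0,0.5,0],[0,0.5,0],[0,0.5,0]]}' 20
python3 - <<'E'
from h import *
print(state()['qpos'])
go(*kpose(-18.4,18,15))
for n in ("top","side"):
    im=grab_frame(n)[:,:,::-1]
    c=im[110:260,200:350] if n=='top' else im[150:300,230:380]
    cv2.imwrite(f"pics/{n}8.png",cv2.resize(c,None,fx=4,fy=4,interpolation=cv2.INTER_CUBIC))
E
```

```text
time_s: 13.58
ee_pos: [478.6, 128.7, 88.4]
ee_rot: [-36.0, 72.4, -6.1]
force: [-0.8, 0.3, -0.4]
gripper_width: 91.1
[ 18.63926827  12.02709655 122.57864046 -14.60470508  30.14493215
 -89.52817503]
off [ 2.7 -0.7  8.2] rot [-0.02 -0.6  -0.04] rows 0.20830174238465596 0.08404156524414785
```

View pics/side8.png

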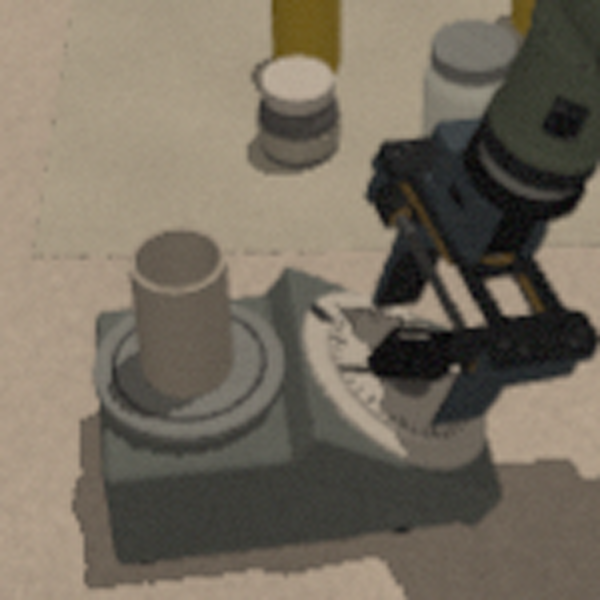

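View pics/top8.png

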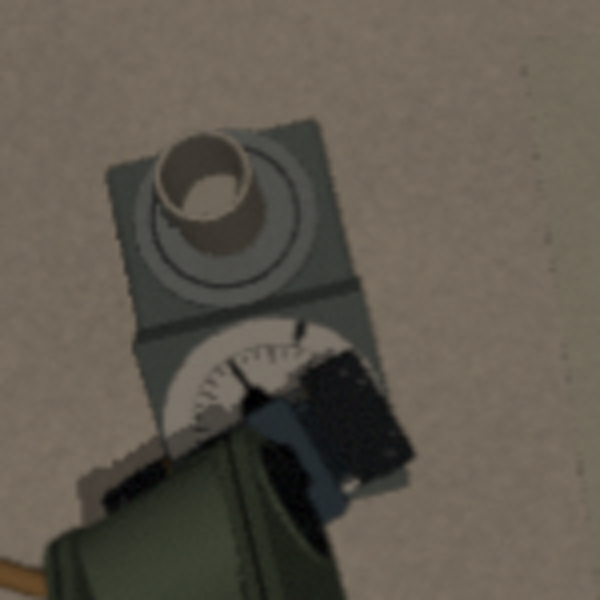

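```bash
python3 -m handwheel '{"gripper":[0,0,0,0,0],"offset":[[1,0,2],[2,-0.5,4],[2,-0.5,4],[2,-0.5,4],[2,-0.5,4]],"rot":[[0,0,0],[0,0,0],[0,0,0],[0,0,0],[0,0,0]]}' 20
python3 - <<'E'
from h import *
go(*kpose(-18.4,18,15))
E
```

```text
time_s: 14.1
ee_pos: [483.9, 130.9, 89.4]
ee_rot: [-35.7, 72.2, -5.9]
force: [-1.5, -0.6, 0.2]
gripper_width: 91.4
off [2.2 0.1 2.4] rot [-0.02 -0.42 -0.  ] rows 0.07774519086689295 0.05804688219349777
```

```bash
python3 -m handwheel '{"gripper":[0.3,0.6,1,1,1],"offset":[[1,0,1],[2,0,2],[2,0,2],[2,0,2],[2,0,2]],"rot":[[0,0,0],[0,0,0],[0,0,0],[0,0,0],[0,0,0]]}' 12
python3 -m handwheel '{"gripper":[1,1,1,1,1],"offset":[[0,0,0],[0,0,0],[0,0,0],[0,0,0],[0,0,0]],"rot":[[0,0,0],[0,0,0],[0,0,0],[0,0,0],[0,0,0]]}' 12
python3 - <<'E'
from h import *
print(state()['qpos'],state()['torque'])
go(*kpose(-18.4,18,15))
for n in ("top","side"):
    im=grab_frame(n)[:,:,::-1]
    c=im[110:260,200:350] if n=='top' else im[150:300,230:380]
    cv2.imwrite(f"pics/{n}9.png",cv2.resize(c,None,fx=4,fy=4,interpolation=cv2.INTER_CUBIC))
E
```

```text
time_s: 14.52
ee_pos: [486.1, 131.8, 87.8]
ee_rot: [-35.7, 72.3, -5.9]
force: [-1.3, -0.4, -1.1]
gripper_width: 60.6
time_s: 14.93
ee_pos: [486.1, 131.8, 87.8]
ee_rot: [-35.7, 72.3, -5.9]
force: [-0.5, 0.1, -0.6]
gripper_width: 27.3
[ 18.71529437  12.67016077 121.8100795  -14.65491938  30.10982253
 -89.43213798] [ 0.12517522  0.09000103 -0.04365159]
off [0.1 0.  0.5] rot [-0.01 -0.43 -0.01] rows 0.012808707957169011 0.06005506326988076
```

View pics/side9.png

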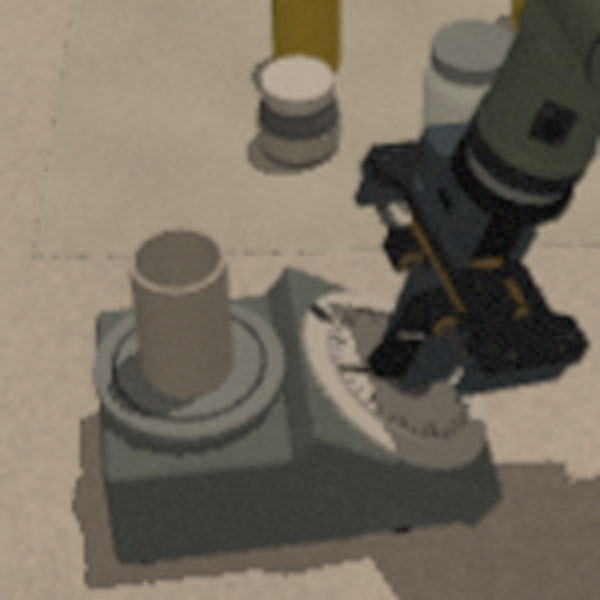

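View pics/top9.png

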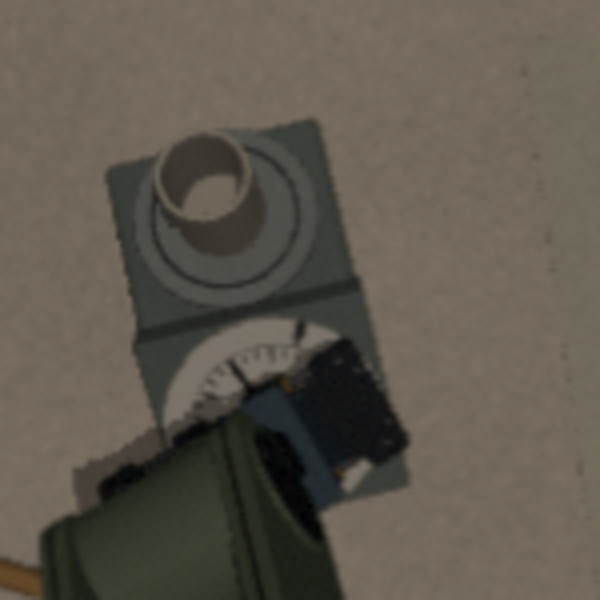

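Still closing (27 mm against the 18 mm bar); I keep closing.

```bash
python3 -m handwheel '{"gripper":[1,1,1,1,1],"offset":[[0,0,0],[0,0,0],[0,0,0],[0,0,0],[0,0,0]],"rot":[[0,0,0],[0,0,0],[0,0,0],[0,0,0],[0,0,0]]}' 12
python3 - <<'E'
from h import *
print(state()['torque'])
p0,R0=kpose(-18.4,18,15)
for d in (7,14,21,28,35,42,47.5):
    p,R=kpose(-18.4+d,18,15); print(d,R0.inv().apply(p-p0).round(2),np.degrees((R0.inv()*R).as_rotvec()).round(2))
E
```

```text
time_s: 15.45
ee_pos: [486.2, 131.4, 87.9]
ee_rot: [-35.9, 72.2, -6.0]
force: [1.5, -5.3, -0.5]
gripper_width: 18.3
[-0.54306954 -0.21628853 -0.14095351]
7 [-0.01  0.56  0.03] [ 6.66 -0.    2.16]
14 [-0.04  1.12  0.13] [13.31  0.    4.33]
21 [-0.1   1.66  0.29] [19.97 -0.    6.49]
28 [-0.17  2.18  0.52] [26.63 -0.    8.65]
35 [-0.26  2.66  0.8 ] [33.29  0.   10.82]
42 [-0.37  3.1   1.13] [39.94  0.   12.98]
47.5 [-0.46  3.42  1.43] [45.18 -0.   14.68]
```

```bash
python3 -m handwheel '{"gripper":[1,1,1,1,1],"offset":[[0,0.3,0],[0,0.7,0],[0,1.1,0.1],[-0.1,1.5,0.2],[-0.1,1.9,0.4]],"rot":[[3.8,0,1.2],[8.6,0,2.8],[13.3,0,4.3],[18.1,0,5.9],[22.8,0,7.4]]}' 12
python3 -m handwheel '{"gripper":[1,1],"offset":[[0,0,0],[0,0,0]],"rot":[[0,0,0],[0,0,0]]}' 12
python3 - <<'E'
from h import *
print(state()['qpos'],state()['torque'])
go(*kpose(-18.4+24,18,15))
for n in ("top","side"):
    im=grab_frame(n)[:,:,::-1]
    c=im[110:260,200:350] if n=='top' else im[150:300,230:380]
    cv2.imwrite(f"pics/{n}10.png",cv2.resize(c,None,fx=4,fy=4,interpolation=cv2.INTER_CUBIC))
E
```

```text
time_s: 15.87
ee_pos: [485.8, 132.8, 87.8]
ee_rot: [10.9, 73.9, 18.9]
force: [1.4, -9.3, -0.1]
gripper_width: 17.8
time_s: 16.03
ee_pos: [485.8, 132.7, 87.8]
ee_rot: [10.7, 73.9, 18.7]
force: [0.4, -7.5, 1.5]
gripper_width: 18.0
[ 12.89751955  12.48937043 121.53295843   3.23087218  29.95475247
 -87.69947386] [-1.06220124 -0.13785789 -0.37200018]
off [0.1 1.2 0.3] rot [-0.07 -0.37  0.23] rows 0.029777062427571867 0.06172746865526228
```

View pics/side10.png

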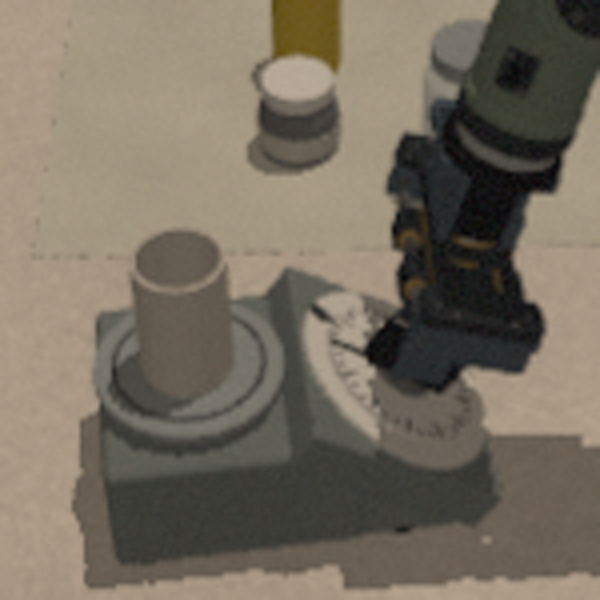

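View pics/top10.png

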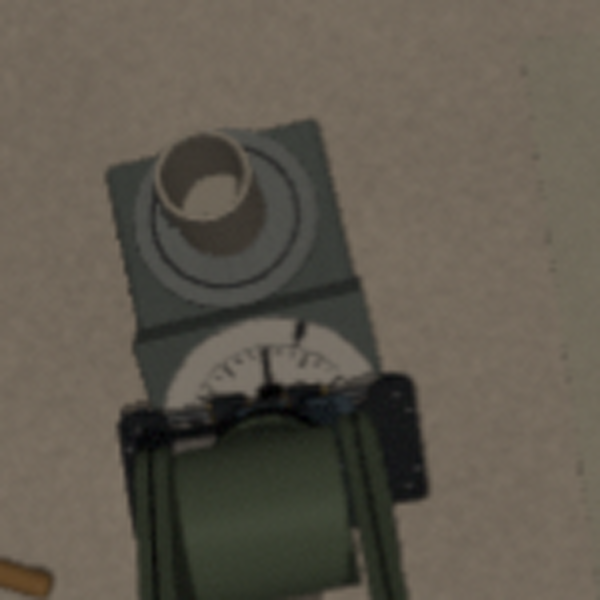

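```bash
python3 - <<'E'
from h import *
C=lambda x,y:np.array([200+(x+.5)/4-.5,110+(y+.5)/4-.5])
for nm,p in dict(z_out=(265.5,345),n_tip=(298,345),n_root=(303,322)).items(): print(nm,dialpt('top',C(*p)))
E
python3 -m handwheel '{"gripper":[1,1,1,1,1],"offset":[[0,-0.1,0],[0,-0.1,0],[0,0,0.1],[-0.1,0,0.2],[-0.1,0,0.3]],"rot":[[3.8,0,1.2],[8,0,2.6],[12,0,3.9],[16,0,5.2],[19,0,6.2]]}' 12
python3 -m handwheel '{"gripper":[1,1],"offset":[[0,0,0],[0,0,0]],"rot":[[0,0,0],[0,0,0]]}' 12
python3 - <<'E'
from h import *
print(state()['qpos'],state()['torque'])
go(*kpose(29,18,15))
for n in ("top","side"):
    im=grab_frame(n)[:,:,::-1]
    c=im[170:245,240:315] if n=='top' else im[210:270,295:355]
    cv2.imwrite(f"pics/{n}11.png",cv2.resize(c,None,fx=8,fy=8,interpolation=cv2.INTER_CUBIC))
E
```

```text
z_out (array([54.3, -7.2, -0. ]), np.float64(54.8), np.float64(7.5))
n_tip (array([ 49. , -27.8,   0. ]), np.float64(56.4), np.float64(29.5))
n_root (array([ 64. , -34.7,   0. ]), np.float64(72.8), np.float64(28.4))
time_s: 16.55
ee_pos: [485.8, 133.8, 87.9]
ee_rot: [47.2, 70.8, 36.9]
force: [-0.8, -1.8, -0.2]
gripper_width: 17.9
time_s: 16.72
ee_pos: [485.8, 133.8, 87.9]
ee_rot: [46.9, 70.9, 36.8]
force: [0.5, -2.6, 0.8]
gripper_width: 18.1
[  8.04738769  12.38010046 122.74989517  18.82399505  29.25835933
 -87.06156101] [-0.0192828   0.05754917  0.00538685]
off [ 0.3  2.  -0.2] rot [ 3.2  -0.29  1.34] rows 0.04939955203859141 0.4866889706580423
```

View pics/side11.png

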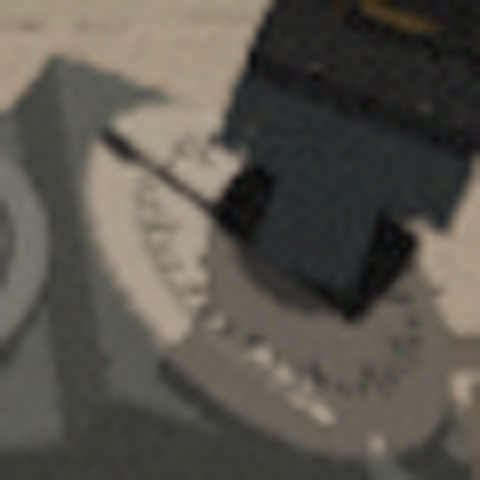

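View pics/top11.png

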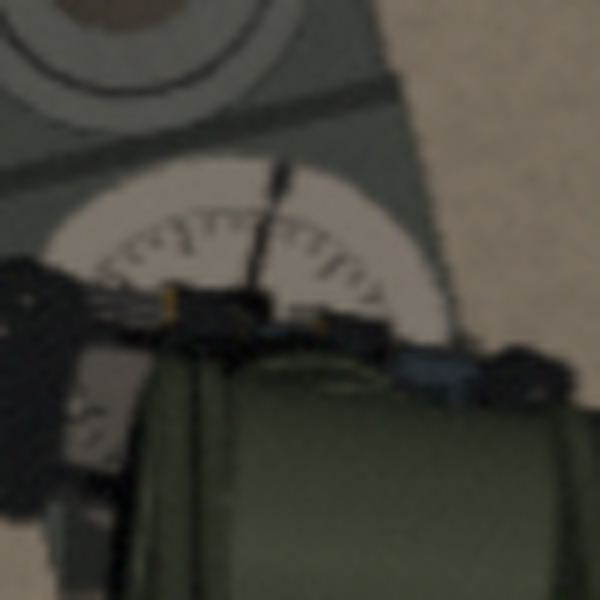

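```bash
python3 - <<'E'
from h import *
C=lambda x,y:np.array([240+(x+.5)/8-.5,170+(y+.5)/8-.5])
S=lambda x,y:np.array([295+(x+.5)/8-.5,210+(y+.5)/8-.5])
for p in [(253,275),(260,245),(268,210),(276,195),(280,180),(285,165)]: print(p,dialpt('top',C(*p)))
for p in [(215,210),(185,187),(160,168),(130,148),(108,133)]: print(p,dialpt('side',S(*p)))
im=cv2.imread('pics/top11.png'); cv2.imwrite('pics/top11z.png',cv2.resize(im[140:300,200:340],None,fx=3.5,fy=3.5,interpolation=cv2.INTER_CUBIC))
im=cv2.imread('pics/side11.png'); cv2.imwrite('pics/side11z.png',cv2.resize(im[110:240,80:260],None,fx=3.3,fy=3.3,interpolation=cv2.INTER_CUBIC))
E
```

```text
(253, 275) (array([ 28.6, -15. ,  -0. ]), np.float64(32.3), np.float64(27.7))
(260, 245) (array([ 38.4, -19.7,   0. ]), np.float64(43.2), np.float64(27.1))
(268, 210) (array([ 49.9, -25.1,   0. ]), np.float64(55.9), np.float64(26.7))
(276, 195) (array([ 54.4, -28.9,   0. ]), np.float64(61.6), np.float64(28.0))
(280, 180) (array([ 59.2, -31.4,   0. ]), np.float64(67.0), np.float64(27.9))
(285, 165) (array([ 64. , -34.2,   0. ]), np.float64(72.5), np.float64(28.1))
(215, 210) (array([ 18.7, -19.7,  -0. ]), np.float64(27.1), np.float64(46.5))
(185, 187) (array([ 29.9, -25.5,   0. ]), np.float64(39.3), np.float64(40.5))
(160, 168) (array([ 39.2, -30.3,   0. ]), np.float64(49.6), np.float64(37.7))
(130, 148) (array([ 50.7, -34.6,   0. ]), np.float64(61.4), np.float64(34.4))
(108, 133) (array([ 59., -38.,  -0.]), np.float64(70.1), np.float64(32.8))
```

View pics/top11z.png

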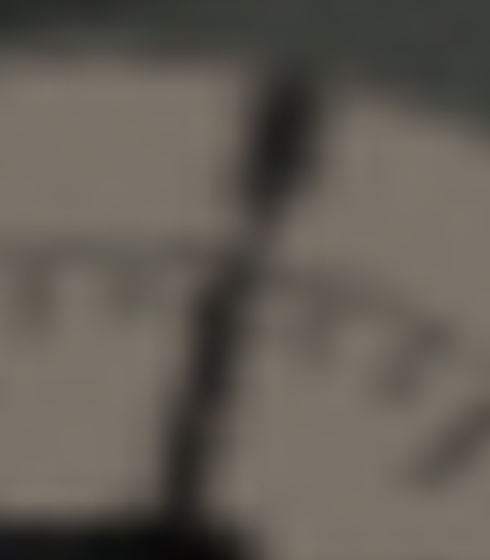

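View pics/side11z.png

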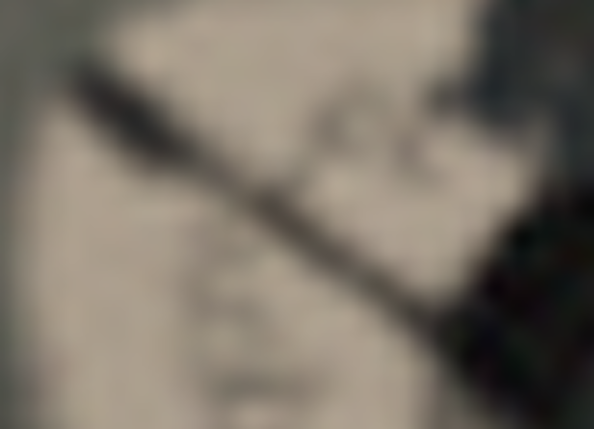

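```bash
python3 -m handwheel '{"gripper":[1,1,1,1],"offset":[[0,0,0],[0,0,0],[0,0,0],[0,0,0]],"rot":[[0.8,0,0.3],[1.6,0,0.5],[1.6,0,0.5],[1.6,0,0.5]]}' 12
python3 -m handwheel '{"gripper":[0.6,0.4,0.2,0,0],"offset":[[0,0,0],[0,0,0],[0,0,0],[0,0,0],[0,0,0]],"rot":[[0,0,0],[0,0,0],[0,0,0],[0,0,0],[0,0,0]]}' 12
python3 -m handwheel '{"gripper":[0,0,0,0,0],"offset":[[0,0,0],[0,0,0],[0,0,0],[0,0,0],[0,0,0]],"rot":[[0,0,0],[0,0,0],[0,0,0],[0,0,0],[0,0,0]]}' 12
python3 -m handwheel '{"gripper":[0,0,0,0,0],"offset":[[-10,0,0],[-30,0,0],[-55,0,0],[-85,0,0],[-115,0,0]],"rot":[[0,0,0],[0,0,0],[0,0,0],[0,0,0],[0,0,0]]}' 12
python3 - <<'E'
from h import *
p,R=tool();print(state()['qpos']); print(R.as_matrix().round(2))
for n in ("top","side"):
    im=grab_frame(n)[:,:,::-1]
    c=im[110:260,200:350] if n=='top' else im[150:300,230:380]
    cv2.imwrite(f"pics/{n}12.png",cv2.resize(c,None,fx=4,fy=4,interpolation=cv2.INTER_CUBIC))
E
```

```text
time_s: 17.15
ee_pos: [485.8, 133.9, 87.9]
ee_rot: [49.5, 70.5, 37.9]
force: [0.0, -1.2, 1.2]
gripper_width: 18.0
time_s: 17.57
ee_pos: [485.8, 133.8, 87.8]
ee_rot: [49.5, 70.5, 37.9]
force: [0.6, -0.5, 0.3]
gripper_width: 48.5
time_s: 17.98
ee_pos: [485.8, 133.7, 87.9]
ee_rot: [49.5, 70.5, 37.8]
force: [0.3, -0.4, 0.7]
gripper_width: 81.6
time_s: 18.4
ee_pos: [454.6, 109.8, 197.0]
ee_rot: [49.6, 70.6, 37.9]
force: [-0.1, -0.2, 1.1]
gripper_width: 91.1
[  4.62148753   1.20647712 116.86720866  14.61532614  46.42586054
 -82.36812516]
[[ 0.26  0.17  0.95]
 [ 0.2   0.95 -0.23]
 [-0.94  0.25  0.22]]
```

View pics/side12.png

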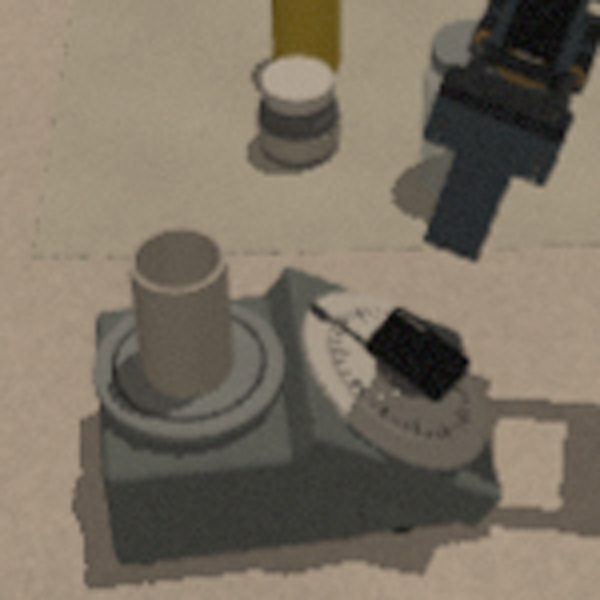

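View pics/top12.png

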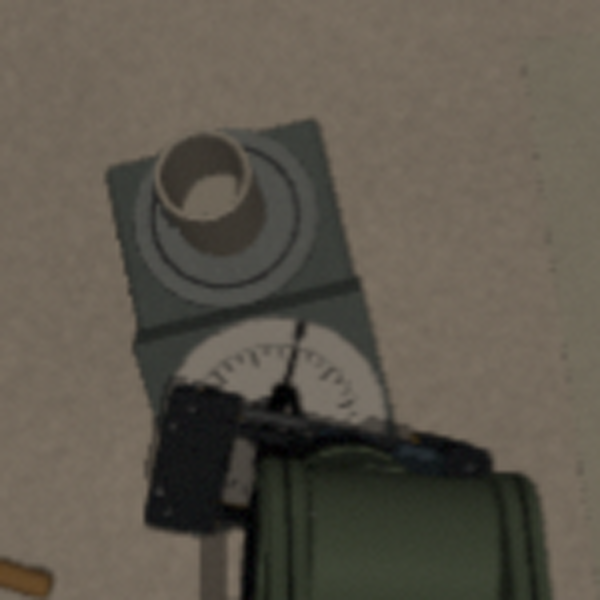

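```bash
python3 -m handwheel '{"gripper":[0,0,0,0,0],"offset":[[-25,-10,-20],[-50,-40,-40],[-70,-75,-60],[-80,-110,-75],[-80,-140,-80]],"rot":[[0,0,0],[0,0,0],[0,0,0],[0,0,0],[0,0,0]]}' 12
python3 -m handwheel '{"gripper":[0,0,0,0,0],"offset":[[0,-20,0],[0,-40,0],[0,-60,0],[0,-60,0],[0,-60,0]],"rot":[[0,0,0],[0,0,0],[0,0,0],[0,0,0],[0,0,0]]}' 12
python3 - <<'E'
from h import *
for n in ("top","side"):
    im=grab_frame(n)[:,:,::-1]; cv2.imwrite(f"pics/{n}13f.png",im)
    c=im[180:240,240:310] if n=='top' else im[215:270,300:360]
    cv2.imwrite(f"pics/{n}13.png",cv2.resize(c,None,fx=9,fy=9,interpolation=cv2.INTER_CUBIC))
E
```

```text
time_s: 18.92
ee_pos: [332.9, -22.0, 219.4]
ee_rot: [49.0, 70.4, 37.5]
force: [0.9, 0.3, 0.1]
gripper_width: 91.1
time_s: 19.33
ee_pos: [324.5, -79.1, 202.8]
ee_rot: [49.9, 70.5, 38.0]
force: [0.0, -0.8, -0.4]
gripper_width: 91.0
```

View pics/top13.png

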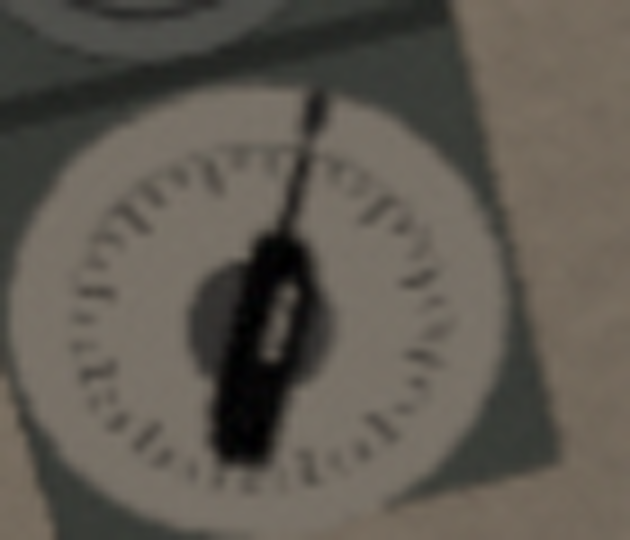

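View pics/side13.png

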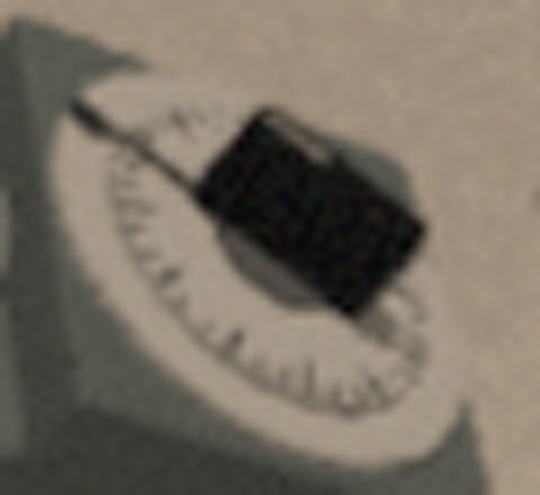

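View pics/top13f.png

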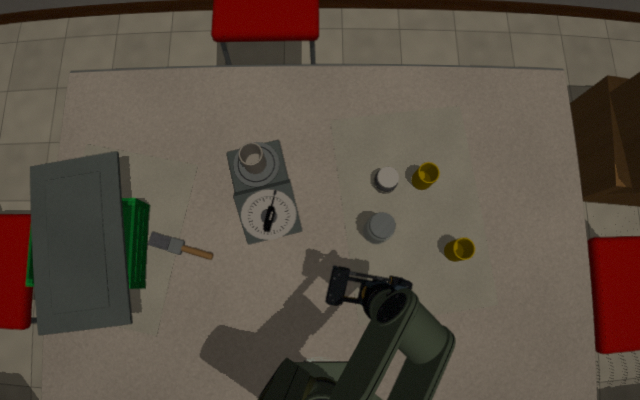

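```bash
python3 - <<'E'
from h import *
C=lambda x,y:np.array([200+(x+.5)/4-.5,110+(y+.5)/4-.5])
D=lambda x,y:np.array([240+(x+.5)/9-.5,180+(y+.5)/9-.5])
print('pot rim',atz('top',C(203.5,177),206),'pan',atz('top',C(225,217),111))
for p in [(287,220),(302,160),(312,125),(319,95)]: print(dialpt('top',D(*p)))
s=state();print(s['qvel'],s['force'])
job_done()
E
```

```text
pot rim [628.01552875 168.55303744 206.        ] pan [628.64814759 167.57300376 111.        ]
(array([ 28.2, -15.6,   0. ]), np.float64(32.2), np.float64(28.9))
(array([ 45.7, -24.3,   0. ]), np.float64(51.7), np.float64(28.0))
(array([ 55.7, -29.6,  -0. ]), np.float64(63.1), np.float64(28.0))
(array([ 64.3, -33.7,   0. ]), np.float64(72.6), np.float64(27.7))
[ 0.94951785 -0.50737437 -0.18938436 -0.13954037  0.07095923 -0.1649977 ] [ 0.58464689 -0.02595607  0.51559397]
the job is handed in; nothing more can be done
```

The pot is standing on the pan and the dial is zeroed; I handed the job in at about 19.5 s of the 64 s. The interface gives no verdict, so the results below are from my own last camera measurements.

- **Pot:** I gripped the white pot (it weighs about 0.5 kg), lowered it slowly onto the spring pan and let go. It stands upright, with its rim about 1 mm from the pan's centre. The wrist force stayed within about 6 N while I set it down.
- **Dial:** I turned the bar knob about 47° clockwise and let go. The zero mark and the needle line up at about 28° in the top camera, under 1 mm apart, and the side picture shows them in one line. An earlier check had shown the mark 1.5 to 2° short, which I corrected before letting go.
- **Rest of the scene:** The jar, tub and brush look unmoved in the last top picture. The arm is well clear and touching nothing.

**Checks that did not go smoothly:**
- The two cameras disagreed by about 3 mm at first, so I averaged them for the positions.
- The side camera read the mark and needle 5 to 18° off from the top camera. I put that down to the calibration offset and relied on the top camera for the angles.
- Gripping straight along the dial's axis would have run joint 5 into its limit, so I tilted the tool 18° along the bar instead.

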